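Put the pattern block away in its sliding-cover case

ROBOT

A 7-joint arm with a two-finger parallel gripper is mounted at the origin on the work surface. World frame = base frame: x ahead of the robot, y to its left, z up, the work surface at z = 0. Lengths are in m, angles in rad, forces in N, time in s.
With the tool pointing down it reaches from about 0.425 to 0.925 m from the base axis. Payload 6.8 kg.
Tool frame: the origin (TCP) lies at the very end of the fingers, on their centre line; the grasp point (between the pads) lies 19 mm behind it; z points along the fingers, y is the direction in which the jaws open and shut (so a half turn about z gives the same grasp; the last joint's range is limited). The gripper opens to 85 mm and grips with 20 to 120 N. Pads are 22 mm wide; open, the fingers measure 114 mm over their backs; the gripper's body (76 mm by 85 mm) begins 54 mm behind the grasp point. The pads swing forward as they close: fully open they stand 13 mm farther back than shut.
Start: joints at [1.227, 0.477, 0.022, 1.555, -0.011, 1.109, -0.083], TCP at [0.158, -0.656, 0.231] pointing down, gripper open.
Joint ranges: [-2.96, 2.96], [-0.34, 2.1], [-1.41, 1.46], [0.24, 2.44], [-1.37, 4.51], [0.17, 1.92], [-2.96, 2.96]. Speed limits (rad/s): [2.39, 2.39, 3.14, 3.14, 3.14, 3.14, 3.14].

INTERFACE

Orientations are given as a rotation vector (axis times angle).
In Python, from bench import monitor, viewer, job gives the robot as it stands. The module is installed in compiled form; this text tells all that it offers.
- The arm moves only by the tool drive_tool, never from a script. Its argument "commands" is a list of rows, each an object with "linear": the shift along the tool's x, y, z in m, a list of three; "dr": the turn, a rotation vector about the tool's x, y, z in degrees, a list of three; "jaw": the closure, from 0 (fully open) to 1 (shut). A call has 1 to 8 rows; each row shifts and turns the pose as measured when the row begins, along the tool's axes as they then stand; what a row does not reach is not made up. A row lasts 1/8 s, in which the tool goes at most 62.5 mm and 10.7 degrees, less where a joint would pass 70% of its speed; a pose out of reach is approached as far as the arm can. A call is refused whole if a number of a shift passes 0.0625 or a number of a turn 10.7, either way. A call with a gripper value outside its range is refused whole. The fingers move at their own pace and stop on an object; "force" is the grip in N (left out, the last holds). Time passes only in rows, so rows that do not move let the fingers close. It gives the time, the measured TCP pose, the force and the opening at its end, in the units of the state.
- monitor.get_obs(): the state, without advancing time (a new reading comes with each control period).
- viewer.grab_frame(name): name is "scene" or "top" or "wrist"; returns the picture (420x560x3 uint8, red, green, blue); there is no depth.
- viewer.calibration(name): a dict with "K" (3x3 intrinsics, pixels), "k1" (the pictures are not rectified: a ray, as slopes to the right and down, at radius r is drawn at 1 + k1 r^2 times it, then the intrinsics apply), "R" (3x3) and "t" (3): a world point X has camera coordinates R X + t. Camera axes: x right, y down, z forward; pixel columns grow to the right and rows downward; lengths in m; the calibration is good to about 2 mm. A picture is of the moment at which its call begins: read the wrist's pose just before it. calibration takes no time and is no camera call; for the wrist camera it gives the pose at the moment of the call.
- job.hand_in(): hands the job in, once; it reports no verdict.
The state is a dict: "clock": time; "joints": joint angles; "qvel": joint speeds; "tau": joint torques, N m; "tcp_pos": TCP position; "orientation": TCP orientation; "contact_force": force on the tool from outside, world axes, zero at the start; "moment": the same for the moment, N m; "grip_width": finger opening in m.
Only numpy, scipy, OpenCV 4.12 (cv2) and the standard library are available. Lean on these libraries where they do the work, as an engineer would, in place of code of your own. Each camera call takes 0.05 s, during which the arm holds its last target.

TASK

Slide back the cover of the wooden case, take the copper-faced pattern block out of the slanting rack and lower it, without dropping it, upright into the free groove of the case. Then slide the cover fully shut and let go, leaving the copper bowl, the brass beaker and the mallet where they are.

Things in the scene. Friction and masses are not known exactly. Their poses are not given: they have to be found in the camera images.
- case: Fixed wooden case, 220 (x) x 124 (y) x 80 mm (z); origin at the centre of its underside, on the bench. Side walls and near (-x) end wall: 10 mm thick, 80 mm high. Inner floor at z = 8 mm, cover's underside at 72 mm. Holds a free groove (point groove) and, at x = +42 and +75 mm, two fixed blocks like the loose one.
- groove (a point): Middle of the free groove, which runs along the case's y (104 mm) at x = -45 mm in the case, 21 mm wide between two ribs 6 mm thick, tops at z = 32 mm. The point is 36 mm above the bench: there comes the centre of a block standing in it. Axes as the case's. Clear above the ribs: 55 mm towards -x (end wall), 80 mm towards +x (stored block).
- cover (a joint): Sliding wooden cover, in m: 0 shut, 0.14 fully open, growing as it slides along the case's +x (away from the robot). Starts 0 to 25 mm open. About 2 N of friction; it stays where left and cannot lift off. Its top is flush with the rim (z = 80 mm). Its near edge is at x = -102 mm in the case when shut, +38 mm fully open.
- cover_grip (a point): Point in the brass grip bar standing on the cover near its -x end: 14 mm thick (along the case's x), 60 mm long (y), from z = 80 to 112 mm. The point is in its middle, at z = 100 mm, 12 mm under its top, and moves with the cover: x = -80 mm in the case when shut. Axes as the case's.
- rack: Fixed rack, base 130 x 130 x 14 mm, x -35 to 95 mm from its origin (on the bench). The block leans 35 deg from vertical, top to the rack's -x (robot), on a ledge at x 30, z 55 mm. Two 12 mm prongs at y +-42 mm bear the lower 40 mm of its -x face; an 8 mm lip is behind its foot. Draw it out along its slant: a shelf is above (x 12 to 57, y +-85, z 240 to 250, cups on it to 270; posts x 85, y +-58).
- block_center (a point): Centre of the loose pattern block: dark wood, copper on both faces, 14 mm thick (its x), 92 mm wide (y, too wide to grip across), 56 mm tall (z, up along the slant while in the rack); 0.15 to 0.26 kg. Either way round is good.
- bowl: Loose copper bowl, 100 mm across, 40 mm high, bystander; origin at the centre of its underside.
- beaker: Loose brass beaker, 70 mm across, 85 mm high, bystander; origin at the centre of its underside.
- mallet: Loose wooden mallet lying flat, handle 20 mm thick along its x axis, head a 48 mm thick, 110 mm long cylinder across the +x end, 240 mm long overall, bystander; origin on the bench under its handle.
Mind the look-alikes: they are no part of the job. Of the things like the part that bears block_center, leave any that is blue, grey or pink; of the rest the smaller one is meant.

How it is judged:
On the way, in this order (a step that is already met when the one before it is completed fails the run):
1. the cover is slid back by at least 105 mm (value of joint cover above 0.105 m), for 0.2 s.
2. the block stands upright in the free groove (x of block_center in the frame of groove between -0.012 and 0.012 m and z of block_center in the frame of groove between -0.006 and 0.006 m and horizontal distance between block_center and groove below 0.018 m and angle between block_center's own z axis and vertical below 0.4 rad), for 0.2 s.
At the end, for the whole second after the job is handed in: The cover is shut to within 4 mm; the block stands in the free groove: its centre within 18 mm of the groove's middle (12 mm across the groove, 6 mm in height), upright to within 0.4 rad and in line with the groove to within 0.4 rad (all of step 2 and value of joint cover below 0.004 m and angle between the x axis of block_center and the x axis of case, either way round below 0.4 rad); the robot touches nothing.
It fails at once if the block is dropped (moves faster than 0.5 m/s while the fingers do not touch it) (linear speed of block above 0.5 m/s and contact force between the fingers and block below 0.05 N).
It fails at once if the bowl, the beaker or the mallet is displaced by more than 30 mm (distance of any of bowl, beaker, mallet from where it was at the start of the episode above 0.03 m).
It also fails if it takes over 72 s, if anything falls off the work surface, if the arm or the gripper's body presses on something with over 40 N, if the wrist force passes 120 N, or if a joint passes its speed limit or range.

## Working session

There is one attempt and no reset: what is moved stays moved. The work goes in short steps, Python scripts to look and compute and a tool call to move; the robot and the scene stay as the last step left them, time stands still between calls to the robot, and variables do not carry over. Pictures are saved under pics/ and viewed, and the job is handed in when it is done.

Besides the shell and the picture viewer there is one more tool, called after "Request:" as name([rows], argument=value, ...), one row to a line, values as JSON. drive_tool: Moves the arm, as the interface text tells. Its arguments: {"type":"object","properties":{"commands":{"type":"array"},"force":{"type":"number"}},"required":["commands"]}

```bash
mkdir -p pics
cat > h.py <<'E'
import numpy as np, cv2
from bench import monitor, viewer, job
def snap(n,fn):
    im=viewer.grab_frame(n); cv2.imwrite('pics/'+fn,im[:,:,::-1]); return im
E
python3 - <<'E'
from h import *
o=monitor.get_obs(); print(o)
for n in ['scene','top','wrist']:
    c=viewer.calibration(n); print(n,{k:np.round(v,4).tolist() for k,v in c.items()})
    snap(n,n+'0.png')
E
```

```text
{'clock': 0.0, 'joints': array([ 1.22688562,  0.47780539,  0.0223231 ,  1.5564424 , -0.01150077,
        1.10927795, -0.08310927]), 'qvel': array([-2.65586446e-04, -7.65787938e-04, -1.87601137e-04, -1.83989295e-03,
        3.30277911e-05, -8.03018819e-05,  1.70612536e-03]), 'tau': array([ 5.30105881e-04, -5.96443534e+01,  1.60788048e+00, -2.81197912e+01,
        1.23657405e-02,  9.39902879e-03, -1.33995735e-05]), 'tcp_pos': array([ 0.15756192, -0.65575472,  0.23032566]), 'orientation': array([-3.11801508e+00, -3.69386217e-01,  5.28866621e-04]), 'contact_force': array([-0.57001111, -0.56701845,  0.05453649]), 'moment': array([0.03758533, 0.01143592, 0.05158586]), 'grip_width': 0.08518676418344558}
scene {'K': [[444.0112, 0.0, 286.6799], [0.0, 444.0112, 208.4336], [0.0, 0.0, 1.0]], 'k1': -0.0848, 'R': [[0.8492, 0.5278, 0.0175], [0.3481, -0.5347, -0.77], [-0.397, 0.66, -0.6378]], 't': [-0.551, -0.1368, 1.6819]}
top {'K': [[437.3079, 0.0, 276.9787], [0.0, 437.3079, 211.3299], [0.0, 0.0, 1.0]], 'k1': -0.1219, 'R': [[-0.014, -0.9998, -0.0133], [-0.9904, 0.0157, -0.1372], [0.1374, 0.0112, -0.9904]], 't': [0.0178, 0.6229, 1.3392]}
wrist {'K': [[333.6088, 0.0, 279.6227], [0.0, 333.6088, 210.5255], [0.0, 0.0, 1.0]], 'k1': -0.0237, 'R': [[0.2333, -0.9724, -0.0019], [-0.9276, -0.2231, 0.2997], [-0.2919, -0.0681, -0.954]], 't': [-0.6744, -0.0387, 0.3806]}
```

View pics/scene0.png

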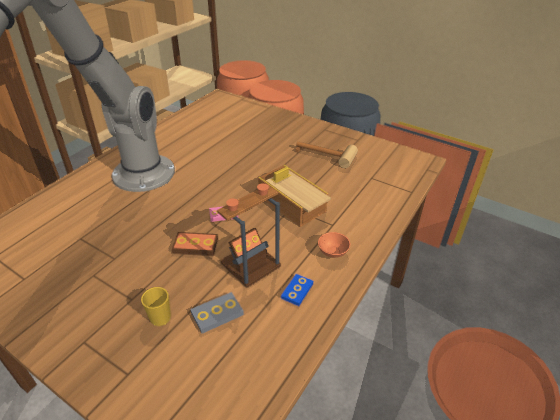

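View pics/top0.png

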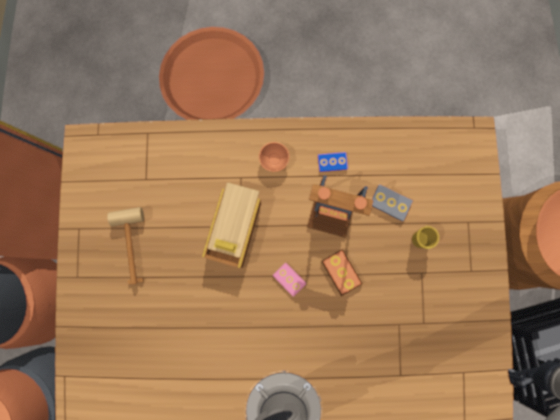

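View pics/wrist0.png

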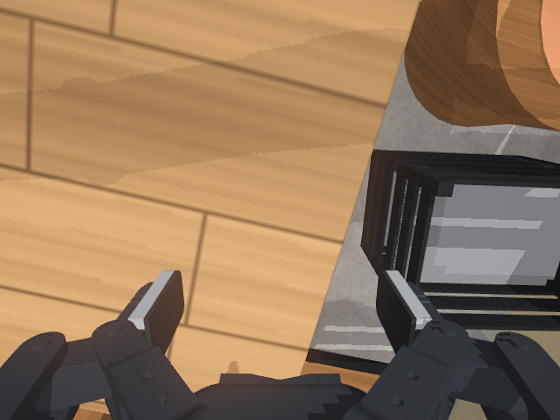

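The scene picture shows the rack at (250,250), with the block leaning in it under the shelf, and the case at (297,193) with its brass grip at its near end. A larger copper look-alike lies at (195,243). The blue, grey and pink ones, the beaker, bowl and mallet all stand clear of these. Next, enlarged crops.

Run:
```python
import cv2
t=cv2.imread('pics/top0.png'); s=cv2.imread('pics/scene0.png')
c=t[145:300,190:390]; cv2.imwrite('pics/topc.png',cv2.resize(c,None,fx=4,fy=3.8 if 0 else 3.8,interpolation=cv2.INTER_CUBIC) if 0 else cv2.resize(c,(800,620))[:600])
c=s[150:300,170:370]; cv2.imwrite('pics/scenec.png',cv2.resize(c,(800,600),interpolation=cv2.INTER_CUBIC))
```

```text
(no output)
```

View pics/topc.png

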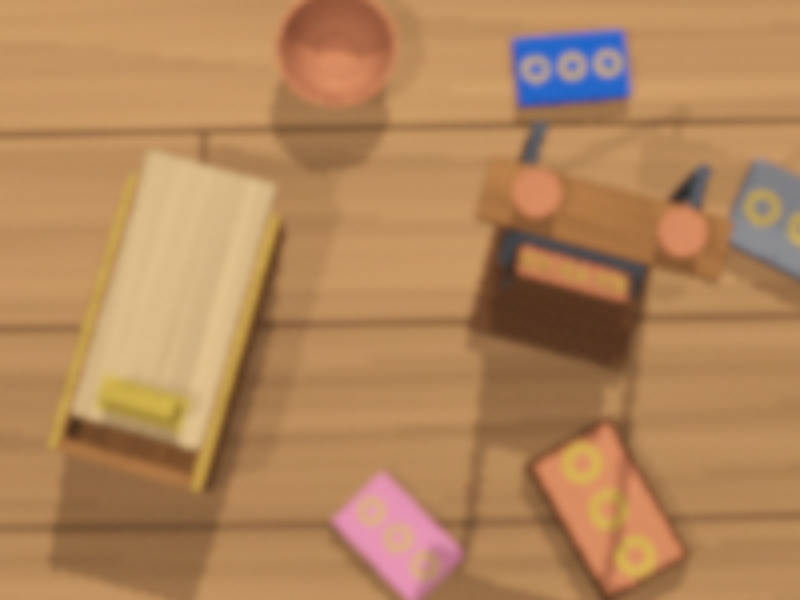

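View pics/scenec.png

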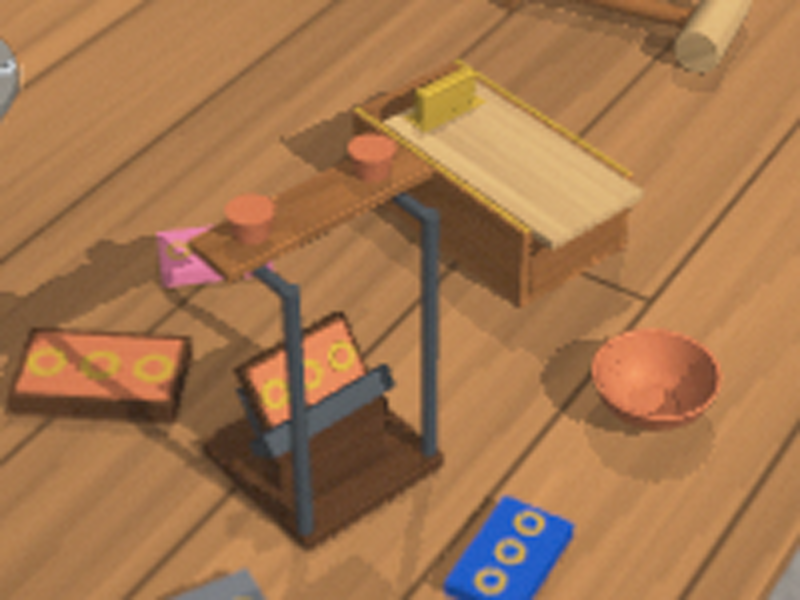

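```bash
cat >> h.py <<'E'
def ray(cal,uv):
    K=np.array(cal['K']);k1=float(cal['k1'])
    D=np.array([k1,0,0,0,0.])
    p=cv2.undistortPoints(np.array(uv,float).reshape(-1,1,2),K,D).reshape(-1,2)
    R=np.array(cal['R']);t=np.array(cal['t']).ravel()
    d=np.c_[p,np.ones(len(p))]@R
    return -R.T@t,d
def onz(cal,uv,z):
    c,d=ray(cal,uv); s=(z-c[2])/d[:,2]; return c+d*s[:,None]
def proj(cal,P):
    R=np.array(cal['R']);t=np.array(cal['t']).ravel()
    q=cv2.projectPoints(np.array(P,float).reshape(-1,1,3),cv2.Rodrigues(R)[0],t,np.array(cal['K']),np.array([float(cal['k1']),0,0,0,0.]))
    return q[0].reshape(-1,2)
E
python3 - <<'E'
from h import *
T=viewer.calibration('top'); S=viewer.calibration('scene')
f=lambda L:np.array(L,float)/4+[190,145]
g=lambda L:np.array(L,float)/4+[170,150]
print('rails top (Lnear,Lfar,Rnear,Rfar)\n',onz(T,f([(55,445),(135,178),(203,490),(280,218)]),.08).round(4))
print('grip top\n',onz(T,f([(100,400),(180,425),(105,378),(187,403)]),.112).round(4))
print('shelf\n',onz(T,f([(495,160),(735,225),(478,215),(720,280)]),.25).round(4))
print('base near\n',onz(T,f([(475,332),(625,368)]),.014).round(4))
print('scene: case L near, Lfar(right), Rnear, Rfar \n',onz(S,g([(460,63),(632,175),(358,112),(527,235)]),.08).round(4))
print('scene base corners (left,near,right)',onz(S,g([(205,450),(308,545),(442,460)]),.014).round(4))
print('scene shelf',onz(S,g([(192,240),(228,278),(437,172)]),.25).round(4))
E
```

```text
rails top (Lnear,Lfar,Rnear,Rfar)
 [[0.483  0.2336 0.08  ]
 [0.6891 0.1726 0.08  ]
 [0.4477 0.1204 0.08  ]
 [0.6557 0.06   0.08  ]]
grip top
 [[0.515  0.1941 0.112 ]
 [0.4956 0.1343 0.112 ]
 [0.5314 0.1904 0.112 ]
 [0.5119 0.129  0.112 ]]
shelf
 [[ 0.6647 -0.0944  0.25  ]
 [ 0.6177 -0.2555  0.25  ]
 [ 0.6272 -0.0819  0.25  ]
 [ 0.5804 -0.2437  0.25  ]]
base near
 [[ 0.5715 -0.0924  0.014 ]
 [ 0.5405 -0.2121  0.014 ]]
scene: case L near, Lfar(right), Rnear, Rfar 
 [[0.4932 0.2363 0.08  ]
 [0.6994 0.1752 0.08  ]
 [0.4595 0.1244 0.08  ]
 [0.6658 0.0605 0.08  ]]
scene base corners (left,near,right) [[ 0.5539 -0.215   0.014 ]
 [ 0.6713 -0.2478  0.014 ]
 [ 0.7066 -0.128   0.014 ]]
scene shelf [[ 0.5872 -0.2411  0.25  ]
 [ 0.6291 -0.2578  0.25  ]
 [ 0.6799 -0.096   0.25  ]]
```

Run:
```python
from h import *
o=monitor.get_obs()
for n in ['top','scene']:
    C=viewer.calibration(n); 
    print(n,proj(C,[o['tcp_pos'],[0,0,0],[0,0,.02]]).round(1))
t=cv2.imread('pics/top0.png'); s=cv2.imread('pics/scene0.png')
a=cv2.resize(t[320:420,240:340],(400,400),interpolation=cv2.INTER_CUBIC)
b=cv2.resize(t[320:420,460:560],(400,400),interpolation=cv2.INTER_CUBIC)
c=cv2.resize(s[110:210,95:195],(400,400),interpolation=cv2.INTER_CUBIC)
cv2.imwrite('pics/chk.png',cv2.resize(np.hstack([a,b,c]),(798,266))); cv2.imwrite('pics/chk2.png',np.hstack([a,c]))
```

```text
top [[521.1 366.5]
 [282.6 409.4]
 [282.6 411.3]]
scene [[-22.8 245.6]
 [142.6 172.7]
 [141.7 168.3]]
```

View pics/chk2.png

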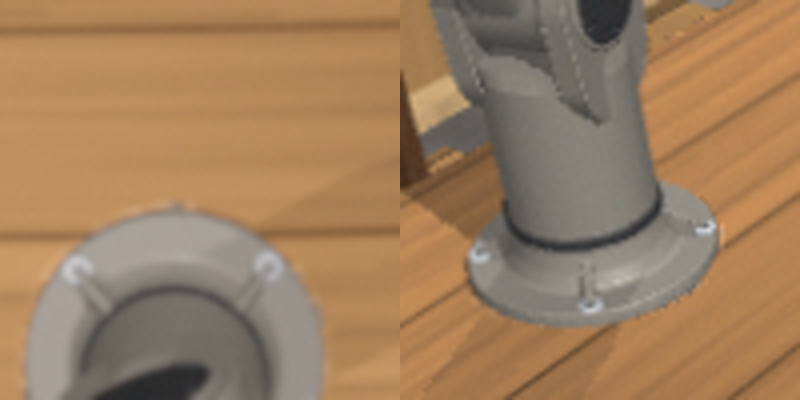

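View pics/chk.png

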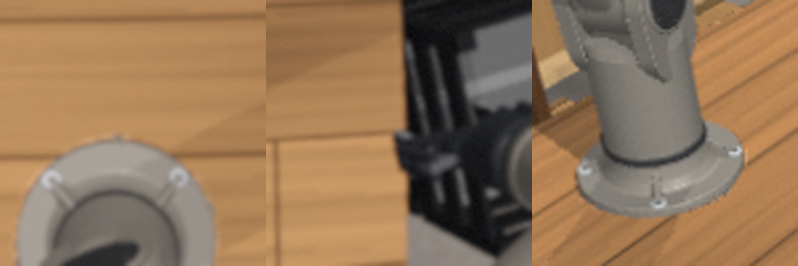

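Request:
drive_tool([
  {"linear":[0.02,0,-0.05],"dr":[0,0,-2],"jaw":0},
  {"linear":[0.05,0,-0.05],"dr":[0,0,-4.5],"jaw":0},
  {"linear":[0.06,0,-0.04],"dr":[0,0,-5],"jaw":0},
  {"linear":[0.06,0,-0.02],"dr":[0,0,-5],"jaw":0},
  {"linear":[0.06,0,0],"dr":[0,0,-5],"jaw":0},
  {"linear":[0.06,0,0],"dr":[0,0,-5],"jaw":0},
  {"linear":[0.06,0,0],"dr":[0,0,-5],"jaw":0},
  {"linear":[0.06,0,0],"dr":[0,0,-5],"jaw":0},
])

```text
clock: 1.15
tcp_pos: [0.5183, -0.4475, 0.3836]
orientation: [-2.837, -1.333, 0.004]
contact_force: [0.2, 0.5, -0.3]
grip_width: 0.0852
```

Request:
drive_tool([
  {"linear":[0.06,0,0],"dr":[0,0,-5],"jaw":0},
  {"linear":[0.06,0.01,0],"dr":[0,0,-5],"jaw":0},
  {"linear":[0.06,0.01,0],"dr":[0,0,-5],"jaw":0},
  {"linear":[0.06,0.02,0],"dr":[0,0,-5],"jaw":0},
  {"linear":[0.06,0.02,0],"dr":[0,0,-5],"jaw":0},
])

```text
clock: 1.78
tcp_pos: [0.7197, -0.2103, 0.3813]
orientation: [-2.467, -1.93, 0.005]
contact_force: [0.0, -0.8, 1.2]
grip_width: 0.0853
```

Run:
```python
from h import *
import json
o=monitor.get_obs(); print(o['tcp_pos'].round(4),o['orientation'].round(3),o['joints'].round(3))
c=viewer.calibration('wrist'); json.dump({k:np.array(v).tolist() for k,v in c.items()},open('w1.json','w'))
snap('wrist','w1.png'); snap('top','top1.png')
for n in ['top']: print(proj(viewer.calibration(n),[o['tcp_pos']]))
im=cv2.imread('pics/w1.png'); cv2.imwrite('pics/w1b.png',cv2.resize(im,(800,600)))
```

```text
[ 0.7197 -0.2103  0.3813] [-2.467 -1.93   0.005] [ 0.398  0.565 -0.352  1.099  0.182  1.515 -0.158]
[[364.35585753 151.5907288 ]]
```

View pics/w1b.png

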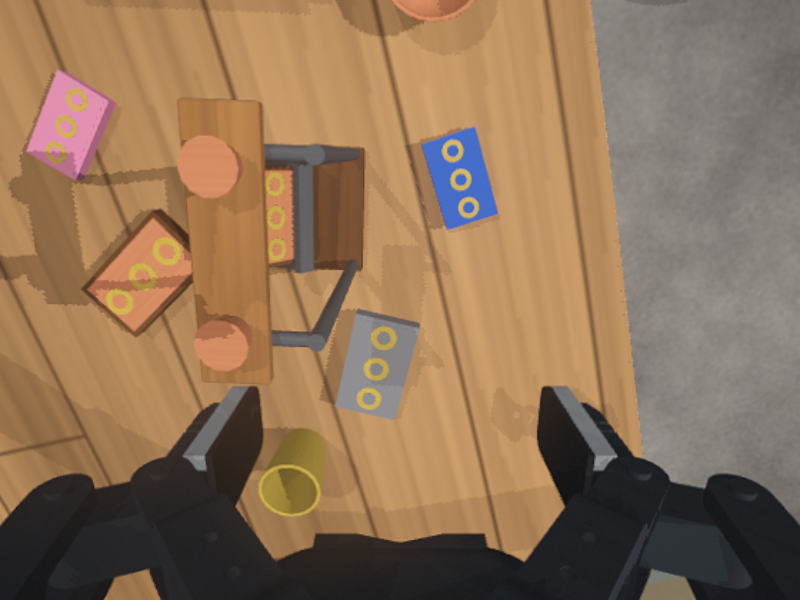

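View pics/top1.png

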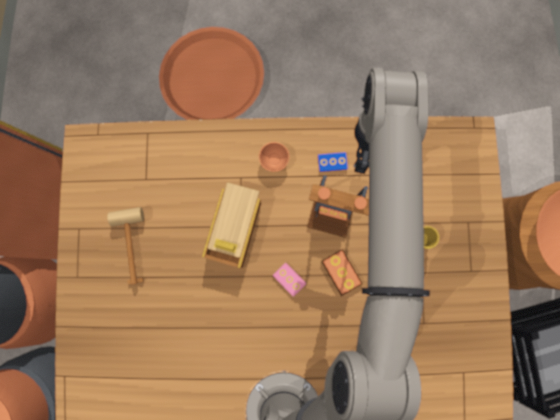

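Run:
```python
from h import *
import json
W=json.load(open('w1.json')); f=lambda L:np.array(L,float)*.7-.15
print('shelf Lnear,Lfar,Rnear,Rfar\n',onz(W,f([(178,98),(262,101),(203,381),(271,384)]),.25).round(4))
print('base far corners', onz(W,f([(364,150),(362,269)]),.014).round(4))
print('beaker rim',onz(W,f([(290,490)]),.085).round(4),'blue',onz(W,f([(459,178)]),.014).round(4))
T=viewer.calibration('top');S=viewer.calibration('scene')
print('blue top',onz(T,[(333,162)],.014).round(4),'scene',onz(S,[(297.5,290)],.014).round(4))
print('beaker top',onz(T,[(428,237)],.085),'scene rim',onz(S,[(155.5,296)],.085))
```

```text
shelf Lnear,Lfar,Rnear,Rfar
 [[ 0.6282 -0.0794  0.25  ]
 [ 0.6719 -0.0922  0.25  ]
 [ 0.581  -0.2414  0.25  ]
 [ 0.6231 -0.2537  0.25  ]]
base far corners [[ 0.7003 -0.1239  0.014 ]
 [ 0.6654 -0.2441  0.014 ]]
beaker rim [[ 0.5315 -0.4528  0.085 ]] blue [[ 0.7889 -0.1745  0.014 ]]
blue top [[ 0.7878 -0.1775  0.014 ]] scene [[ 0.7976 -0.1826  0.014 ]]
beaker top [[ 0.53028073 -0.45480191  0.085     ]] scene rim [[ 0.5323768  -0.44926305  0.085     ]]
```

Request:
drive_tool([
  {"linear":[0.046,-0.03,0],"dr":[0,0,1],"jaw":0},
  {"linear":[0.046,-0.03,0],"dr":[0,0,1],"jaw":0},
  {"linear":[0.046,-0.03,0],"dr":[0,0,0.5],"jaw":0},
  {"linear":[0.046,-0.03,0],"dr":[0,0,0],"jaw":0},
  {"linear":[0.046,-0.03,0],"dr":[0,0,0],"jaw":0},
  {"linear":[0.046,-0.03,0],"dr":[0,0,0],"jaw":0},
  {"linear":[0.046,-0.03,0],"dr":[0,0,0],"jaw":0},
  {"linear":[0.046,-0.03,0],"dr":[0,0,0],"jaw":0},
])

```text
clock: 2.88
tcp_pos: [0.5846, 0.2219, 0.3809]
orientation: [-2.503, -1.872, 0.009]
contact_force: [0.4, -0.5, 0.5]
grip_width: 0.0853
```

Run:
```python
from h import *
import json
o=monitor.get_obs(); print(o['tcp_pos'].round(4),o['orientation'].round(3),o['joints'].round(3))
c=viewer.calibration('wrist'); json.dump({k:np.array(v).tolist() for k,v in c.items()},open('w2.json','w'))
snap('wrist','w2.png')
im=cv2.imread('pics/w2.png'); cv2.imwrite('pics/w2b.png',cv2.resize(im,(800,600)))
```

```text
[0.5846 0.2219 0.3809] [-2.503 -1.872  0.009] [-0.08   0.349 -0.511  1.442  0.155  1.401 -0.879]
```

View pics/w2b.png

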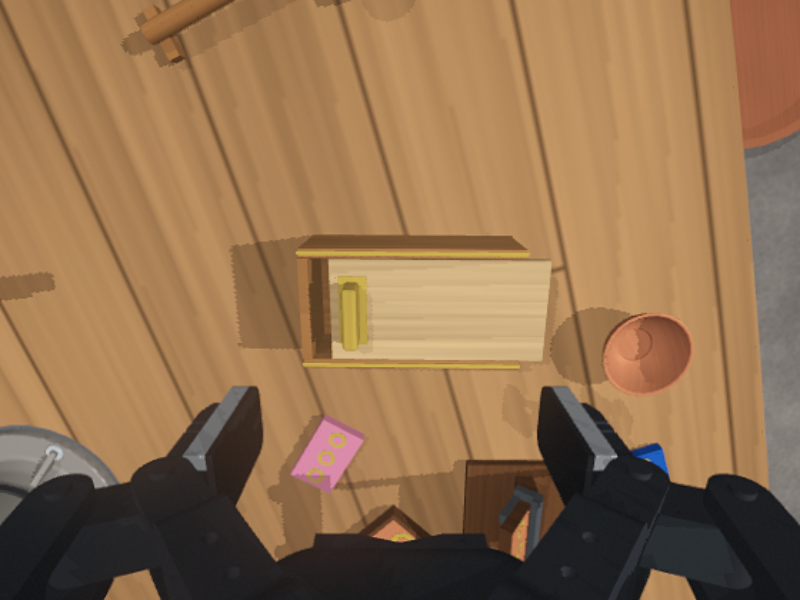

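Run:
```python
from h import *
import json
W=json.load(open('w2.json')); f=lambda L:np.array(L,float)*.7-.15
r=onz(W,f([(298,250),(530,250),(303,368),(520,368)]),.08);print(r.round(4),r.mean(0))
g=onz(W,f([(342,282),(358,282),(342,350),(358,350),(350,316)]),.112);print(g.round(4))
e=onz(W,f([(329,260),(331,360),(551,261),(543,360)]),.08);print('cover corners',e.round(4))
im=cv2.imread('pics/w2.png')[160:270,195:395]; cv2.imwrite('pics/w2c.png',cv2.resize(im,(800,440),interpolation=cv2.INTER_CUBIC))
```

```text
[[0.4845 0.2397 0.08  ]
 [0.695  0.1785 0.08  ]
 [0.4473 0.123  0.08  ]
 [0.6602 0.062  0.08  ]] [0.57174683 0.15078091 0.08      ]
[[0.5215 0.2051 0.112 ]
 [0.5353 0.2011 0.112 ]
 [0.5006 0.1426 0.112 ]
 [0.5151 0.1384 0.112 ]
 [0.5184 0.1725 0.112 ]]
cover corners [[0.5097 0.2223 0.08  ]
 [0.4779 0.1235 0.08  ]
 [0.7119 0.1625 0.08  ]
 [0.6844 0.0642 0.08  ]]
```

View pics/w2c.png

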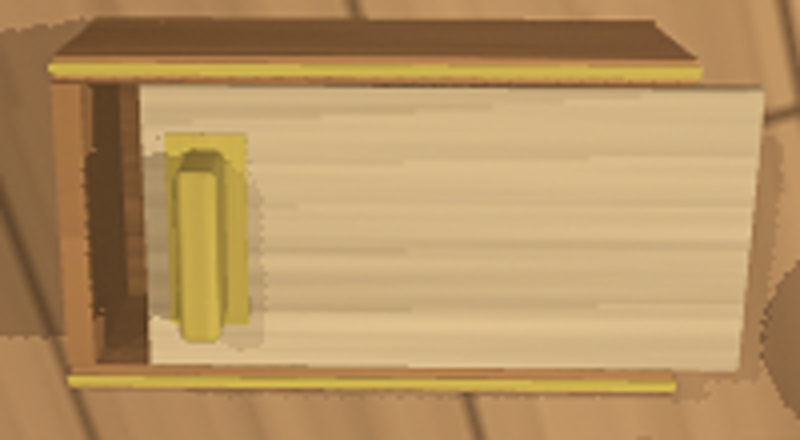

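Run:
```python
from h import *
import json
W=json.load(open('w2.json')); f=lambda L:np.array(L,float)/4+[195,160]-.4
a=np.radians(-16.4); R=np.array([[np.cos(a),-np.sin(a)],[np.sin(a),np.cos(a)]])
c0=np.array([.5717,.1508])
def q(n,L,z): print(n,((onz(W,f(L),z)[:,:2]-c0)@R*1000).round(1).tolist())
q('plate.08',[(166,133),(247,133),(170,323),(249,323)],.08)
q('bar top.112',[(180,170),(215,170),(180,342),(218,342),(185,150),(218,150)],.112)
q('rails',[(50,57),(700,57),(68,392),(676,392),(50,72),(68,383)],.08)
q('cover',[(140,85),(150,364),(764,90),(738,372)],.08)
q('endwall inner/outer',[(90,85),(97,364),(52,85),(66,364)],.08)
print(np.array(W['R']).round(3)[2], (-np.array(W['R']).T@np.array(W['t'])).round(4))
```

```text
plate.08 [[-72.2, 35.7], [-44.3, 35.8], [-73.5, -34.6], [-45.0, -34.4]]
bar top.112 [[-63.3, 31.5], [-52.0, 31.5], [-65.4, -28.3], [-52.7, -28.2], [-61.4, 38.1], [-50.8, 38.2]]
rails [[-110.6, 62.1], [108.7, 62.7], [-112.0, -62.1], [109.7, -60.5], [-110.9, 56.9], [-111.8, -58.5]]
cover [[-80.4, 52.5], [-81.4, -50.7], [131.2, 51.5], [131.5, -52.4]]
endwall inner/outer [[-97.5, 52.4], [-100.7, -50.8], [-110.5, 52.4], [-112.0, -50.9]]
[-0.099 -0.278 -0.956] [0.6088 0.2935 0.5243]
```

Request:
drive_tool([
  {"linear":[-0.018,-0.012,0.046],"dr":[0,0,0],"jaw":0},
  {"linear":[-0.018,-0.013,0.046],"dr":[0,0,0],"jaw":0},
  {"linear":[-0.018,-0.013,0.046],"dr":[0,0,0],"jaw":0},
  {"linear":[-0.016,-0.012,0.046],"dr":[0,0,0],"jaw":0},
  {"linear":[0,0,0.035],"dr":[0,0,0],"jaw":0},
  {"linear":[0,0,0],"dr":[0,0,0],"jaw":0.2},
])

```text
clock: 3.68
tcp_pos: [0.5054, 0.1813, 0.1563]
orientation: [-2.482, -1.889, 0.005]
contact_force: [-0.1, 0.8, -0.3]
grip_width: 0.0699
```

Run:
```python
from h import *
import json
o=monitor.get_obs(); print(o['tcp_pos'].round(4),o['orientation'].round(3),o['joints'].round(3),o['grip_width'])
c=viewer.calibration('wrist'); json.dump({k:np.array(v).tolist() for k,v in c.items()},open('w3.json','w'))
snap('wrist','w3.png')
a=np.radians(-16.4); R=np.array([[np.cos(a),-np.sin(a)],[np.sin(a),np.cos(a)]])
print('case frame',(o['tcp_pos'][:2]-[.5717,.1508])@R)
```

```text
[0.5054 0.1813 0.1563] [-2.482 -1.889  0.005] [-0.04   0.391 -0.503  1.924  0.21   0.889 -0.915] 0.06988769979844896
case frame [-0.07221673  0.01055156]
```

View pics/w3.png

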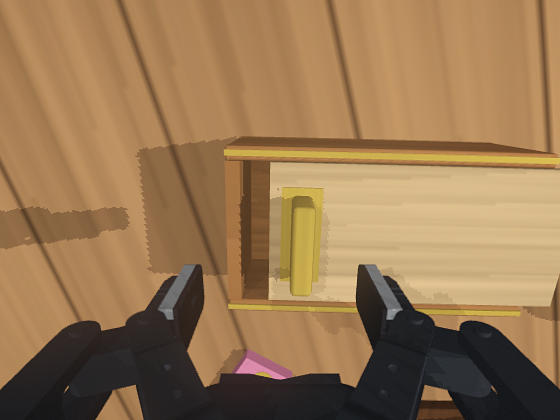

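Run:
```python
from h import *
import json
W=json.load(open('w3.json')); f=lambda L:np.array(L,float)-.0
a=np.radians(-16.4); R=np.array([[np.cos(a),-np.sin(a)],[np.sin(a),np.cos(a)]])
c0=np.array([.5717,.1508])
def q(n,L,z): print(n,((onz(W,f(L),z)[:,:2]-c0)@R*1000).round(1).tolist())
q('bar top.112',[(293,207),(314,207),(292,295),(313,295)],.112)
q('rails',[(225,150),(229,307)],.08)
q('cover',[(269,162),(271,299)],.08)
print(proj(W,[[.5054,.1813,.1563]]))
```

```text
bar top.112 [[-65.1, 30.8], [-52.8, 31.1], [-64.1, -27.6], [-50.7, -27.3]]
rails [[-110.0, 59.6], [-110.7, -58.6]]
cover [[-81.0, 52.2], [-78.8, -50.7]]
[[278.5669892 273.246491 ]]
```

Request:
drive_tool([
  {"linear":[-0.009,0.014,0.03],"dr":[0,0,0.9],"jaw":0.2},
  {"linear":[0,0,0.03],"dr":[0,0,0],"jaw":0.2},
  {"linear":[0,0,0],"dr":[0,0,0],"jaw":0.2},
])

```text
clock: 4.1
tcp_pos: [0.5226, 0.1722, 0.1026]
orientation: [-2.501, -1.87, -0.015]
contact_force: [0.5, -0.0, 0.1]
grip_width: 0.0681
```

Request:
drive_tool([
  {"linear":[-0.005,-0.005,0.012],"dr":[0,0,0],"jaw":0.2},
  {"linear":[0,0,0],"dr":[0,0,0],"jaw":0.5},
])

```text
clock: 4.35
tcp_pos: [0.5181, 0.1698, 0.0932]
orientation: [-2.502, -1.871, -0.022]
contact_force: [0.6, 0.5, 0.2]
grip_width: 0.0515
```

Request:
drive_tool([
  {"linear":[0,-0.001,0.002],"dr":[0,0,0],"jaw":1},
  {"linear":[0,0,0],"dr":[0,0,0],"jaw":1},
  {"linear":[0,0,0],"dr":[0,0,0],"jaw":1},
  {"linear":[0,0,0],"dr":[0,0,0],"jaw":1},
], force=40)

```text
clock: 4.85
tcp_pos: [0.5178, 0.1706, 0.0928]
orientation: [-2.503, -1.871, -0.025]
contact_force: [-0.3, 0.4, -1.2]
grip_width: 0.0131
```

Request:
drive_tool([
  {"linear":[0,0.015,0],"dr":[0,0,0],"jaw":1},
  {"linear":[0,0.025,0],"dr":[0,0,0],"jaw":1},
  {"linear":[0,0.025,0],"dr":[0,0,0],"jaw":1},
])

```text
clock: 5.22
tcp_pos: [0.58, 0.152, 0.0927]
orientation: [-2.501, -1.873, -0.02]
contact_force: [-2.6, 0.4, 2.8]
grip_width: 0.013
```

Request:
drive_tool([
  {"linear":[0,0.025,0],"dr":[0,0,0],"jaw":1},
  {"linear":[0,0.02,0],"dr":[0,0,0],"jaw":1},
  {"linear":[0,0.006,0],"dr":[0,0,0],"jaw":1},
  {"linear":[0,0.0,0],"dr":[0,0,0],"jaw":1},
])

```text
clock: 5.72
tcp_pos: [0.6288, 0.1374, 0.0928]
orientation: [-2.498, -1.868, -0.01]
contact_force: [-1.2, -1.6, 0.8]
grip_width: 0.0129
```

Request:
drive_tool([
  {"linear":[0,0,0],"dr":[0,0,0],"jaw":0.2},
  {"linear":[0,0,0],"dr":[0,0,0],"jaw":0.2},
  {"linear":[0,0,-0.02],"dr":[0,0,0],"jaw":0.0},
  {"linear":[0,-0.01,-0.05],"dr":[0,0,0],"jaw":0},
  {"linear":[0,-0.03,-0.05],"dr":[0,0,0],"jaw":0},
  {"linear":[0,-0.03,-0.05],"dr":[0,0,0],"jaw":0},
  {"linear":[0.02,-0.03,-0.03],"dr":[0,0,0],"jaw":0},
])

```text
clock: 6.6
tcp_pos: [0.5409, 0.178, 0.3035]
orientation: [-2.505, -1.862, -0.013]
contact_force: [0.8, 0.8, -0.3]
grip_width: 0.0852
```

Run:
```python
from h import *
import json
o=monitor.get_obs(); print(o['tcp_pos'].round(4),o['orientation'].round(3),o['joints'].round(3),o['grip_width'])
c=viewer.calibration('wrist'); json.dump({k:np.array(v).tolist() for k,v in c.items()},open('w4.json','w'))
snap('wrist','w4.png')
im=cv2.imread('pics/w4.png'); cv2.imwrite('pics/w4b.png',cv2.resize(im,(800,600)))
```

```text
[0.5409 0.178  0.3035] [-2.505 -1.862 -0.013] [ 0.014  0.287 -0.529  1.697  0.131  1.192 -0.837] 0.08524809117587706
```

View pics/w4b.png

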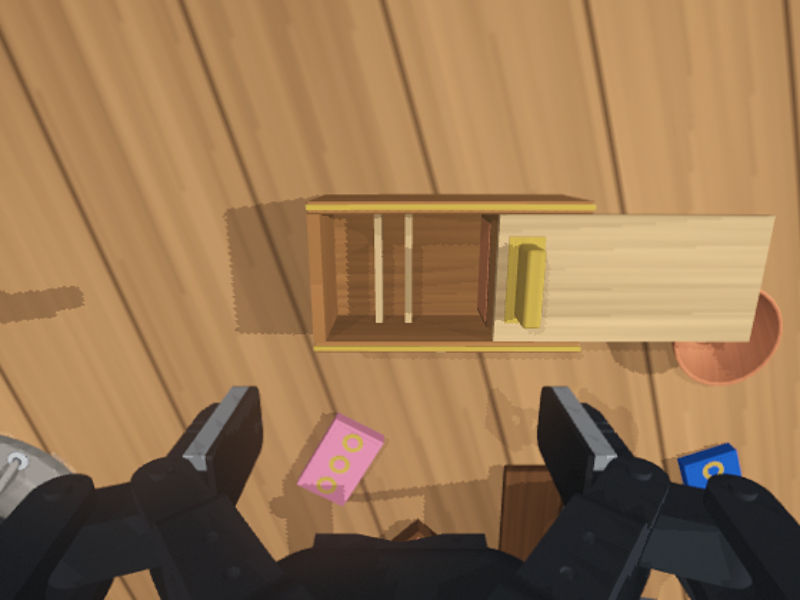

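Run:
```python
from h import *
import json
W=json.load(open('w4.json')); im=cv2.imread('pics/w4.png')
c=im[130:260,205:365]; cv2.imwrite('pics/w4c.png',cv2.resize(c,(800,600) if 0 else (738,600),interpolation=cv2.INTER_CUBIC))
f=lambda L:np.array(L,float)*.7-.15
a=np.radians(-16.6); R=np.array([[np.cos(a),-np.sin(a)],[np.sin(a),np.cos(a)]])
c0=np.array([.5717,.1508])
def q(n,L,z): 
  p=onz(W,f(L),z)[:,:2]; print(n,((p-c0)@R*1000).round(1).tolist())
q('rib1',[(374,216),(383,216),(376,322),(383,322)],.032)
q('rib2',[(404,216),(413,216),(404,322),(412,322)],.032)
q('rails',[(306,201),(596,203),(314,352),(580,352)],.08)
q('cover near',[(498,215),(493,340)],.08)
q('bartop',[(527,253),(547,250),(524,327),(541,327)],.112)
```

```text
rib1 [[-62.2, 45.7], [-54.4, 45.7], [-62.1, -51.1], [-55.6, -51.1]]
rib2 [[-36.2, 45.7], [-28.4, 45.6], [-36.2, -51.1], [-28.9, -51.1]]
rails [[-110.6, 62.4], [109.7, 60.7], [-111.1, -61.2], [109.9, -60.9]]
cover near [[35.7, 51.6], [37.2, -50.3]]
bartop [[51.7, 28.2], [65.8, 30.3], [53.5, -27.7], [66.1, -27.7]]
```

View pics/w4c.png

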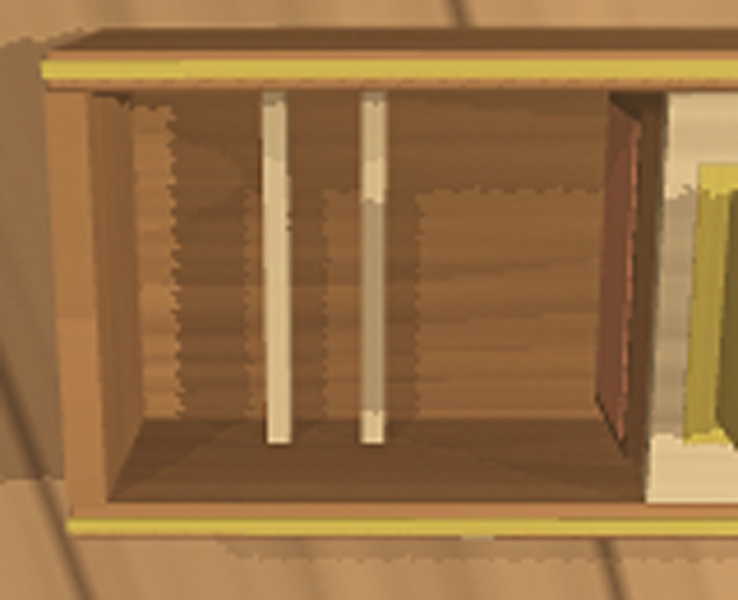

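Request:
drive_tool([
  {"linear":[-0.051,0.01,0],"dr":[0,0,0],"jaw":0},
  {"linear":[-0.051,0.01,0],"dr":[0,0,0],"jaw":0},
  {"linear":[-0.051,0.01,0],"dr":[0,0,0],"jaw":0},
  {"linear":[-0.051,0.01,0],"dr":[0,0,0],"jaw":0},
  {"linear":[-0.051,0.01,0],"dr":[-9,0,0],"jaw":0},
  {"linear":[-0.03,0,0],"dr":[-9,0,0],"jaw":0},
  {"linear":[0,0,0],"dr":[-9,0,0],"jaw":0},
  {"linear":[0,0,0],"dr":[-8,0,0],"jaw":0},
])

```text
clock: 7.65
tcp_pos: [0.5113, -0.1092, 0.3144]
orientation: [2.078, 1.551, 0.552]
contact_force: [-0.0, -1.0, 0.1]
grip_width: 0.0852
```

```bash
cat >> h.py <<'E'
from scipy.spatial.transform import Rotation as Ro
def todo(P,Rt):
    """tool-frame shift and turn (deg) from the measured pose to P,Rt"""
    o=monitor.get_obs(); R0=Ro.from_rotvec(o['orientation'])
    return (R0.inv().apply(np.array(P)-o['tcp_pos'])*1000).round(1), np.degrees((R0.inv()*Rt).as_rotvec()).round(2)
def rack(yaw=-16.4,o=(.5929,-.157),L=35):
    a=np.radians(yaw); ux=np.array([np.cos(a),np.sin(a),0]);uy=np.array([-np.sin(a),np.cos(a),0]);ez=np.array([0,0,1.])
    l=np.radians(L); z=ux*np.sin(l)-ez*np.cos(l); y=ux*np.cos(l)+ez*np.sin(l)
    Rt=Ro.from_matrix(np.c_[uy,y,z]); O=np.array([*o,0])
    tip=lambda s,x=.030,zz=.055: O+ux*x+ez*zz-z*s
    return Rt,tip,O,ux,uy
E
python3 - <<'E'
from h import *
import json
o=monitor.get_obs(); print(o['tcp_pos'].round(4),o['orientation'].round(3),o['joints'].round(3))
Rt,tip,*_=rack(); print(todo(tip(.148),Rt))
c=viewer.calibration('wrist'); json.dump({k:np.array(v).tolist() for k,v in c.items()},open('w5.json','w'))
snap('wrist','w5.png')
im=cv2.imread('pics/w5.png'); cv2.imwrite('pics/w5b.png',cv2.resize(im,(800,600)))
E
```

```text
[ 0.5113 -0.1092  0.3144] [2.078 1.551 0.552] [ 0.475 -0.131 -0.419  2.248  0.167  0.386 -0.381]
(array([-27.5, -52.9, 132. ]), array([ 1.76, -1.74, -0.67]))
```

View pics/w5b.png

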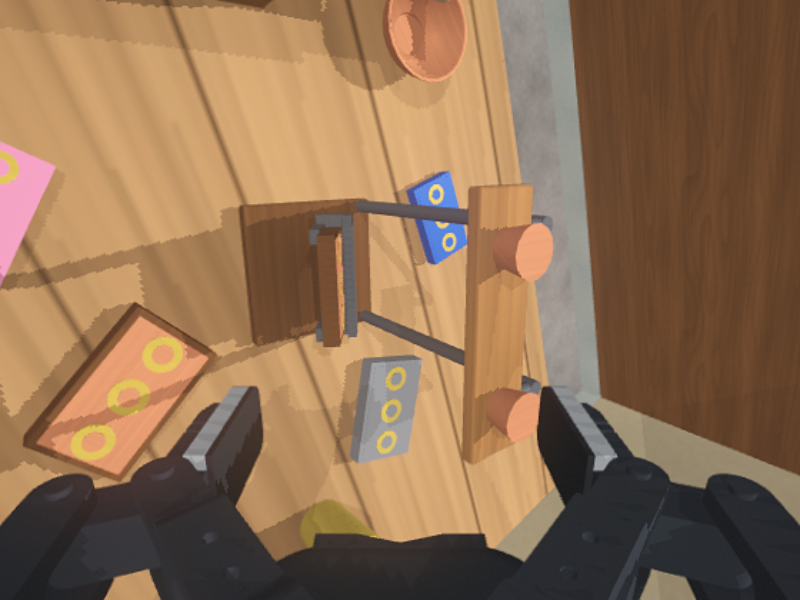

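Run:
```python
from h import *
import json
W=json.load(open('w5.json'))
Rt,tip,O,ux,uy=rack(); n=Rt.as_matrix()[:,1]
P=[tip(.056)+uy*a+n*b for a in(.046,-.046) for b in (-.007,.007)]
print('pred top corners(800)',((proj(W,P)+.15)/.7).round(1).tolist())
im=cv2.imread('pics/w5.png')[140:260,160:360]; cv2.imwrite('pics/w5c.png',cv2.resize(im,(800,480),interpolation=cv2.INTER_CUBIC))
```

```text
pred top corners(800) [[317.5, 233.7], [335.6, 233.4], [324.0, 345.0], [341.0, 344.6]]
```

View pics/w5c.png

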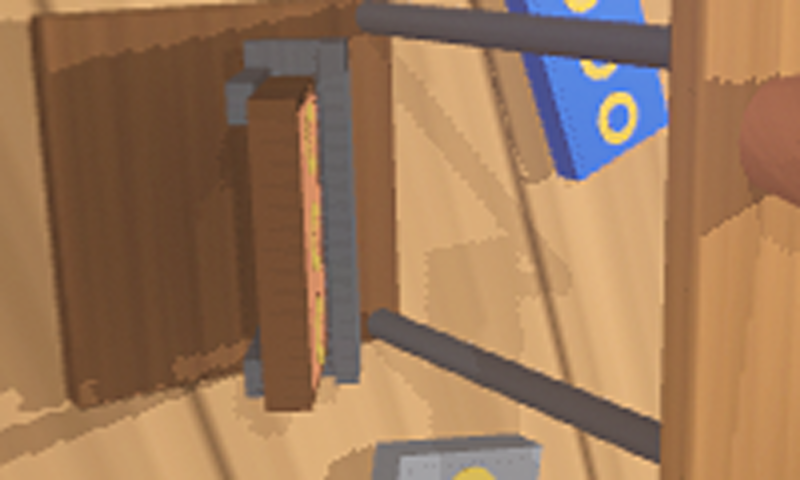

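Request:
drive_tool([
  {"linear":[-0.01,-0.02,0.04],"dr":[1.8,-1.7,-0.7],"jaw":0},
  {"linear":[-0.01,-0.02,0.04],"dr":[0,0,0],"jaw":0},
  {"linear":[-0.008,-0.013,0.04],"dr":[0,0,0],"jaw":0},
  {"linear":[0,0,0],"dr":[0,0,0],"jaw":0},
])

```text
clock: 8.2
tcp_pos: [0.5242, -0.142, 0.2103]
orientation: [2.082, 1.55, 0.477]
contact_force: [-0.2, 0.3, 0.3]
grip_width: 0.0856
```

Run:
```python
from h import *
o=monitor.get_obs(); print(o['tcp_pos'].round(4),o['joints'].round(3))
Rt,tip,*_=rack(); print(todo(tip(.148),Rt),todo(tip(.028),Rt))
```

```text
[ 0.5242 -0.142   0.2103] [ 0.506  0.088 -0.46   2.323  0.952  0.229 -1.111]
(array([ 5.7, -7.3, 36.5]), array([0.39, 1.  , 0.07])) (array([  7.8,  -8.1, 156.5]), array([0.39, 1.  , 0.07]))
```

Request:
drive_tool([
  {"linear":[0.003,-0.004,0.02],"dr":[0.4,1,0],"jaw":0},
  {"linear":[0.003,-0.004,0.02],"dr":[0,0,0],"jaw":0},
  {"linear":[0,0,0],"dr":[0,0,0],"jaw":0},
])

```text
clock: 8.57
tcp_pos: [0.5462, -0.1426, 0.1785]
orientation: [2.082, 1.557, 0.494]
contact_force: [0.1, -0.7, 1.1]
grip_width: 0.0854
```

Run:
```python
from h import *
o=monitor.get_obs(); print(o['tcp_pos'].round(4),o['joints'].round(3))
Rt,tip,*_=rack(); print(todo(tip(.028),Rt))
```

```text
[ 0.5462 -0.1426  0.1785] [ 0.42   0.18  -0.378  2.317  1.345  0.201 -1.497]
(array([ -0.2,  -7.1, 118.3]), array([0.47, 0.21, 0.04]))
```

Request:
drive_tool([
  {"linear":[0,-0.003,0.015],"dr":[0.4,0,0],"jaw":0},
  {"linear":[0,-0.004,0.015],"dr":[0,0,0],"jaw":0},
  {"linear":[0,0,0],"dr":[0,0,0],"jaw":0},
])

```text
clock: 8.95
tcp_pos: [0.5603, -0.1473, 0.1561]
orientation: [2.081, 1.553, 0.491]
contact_force: [-0.1, 0.3, 1.1]
grip_width: 0.0856
```

```bash
cat > chk.py <<'E'
from h import *
o=monitor.get_obs(); print(o['tcp_pos'].round(4),o['joints'].round(3),o['contact_force'].round(1))
Rt,tip,*_=rack(); print(todo(tip(.028),Rt))
E
python3 chk.py
```

```text
[ 0.5603 -0.1473  0.1561] [ 0.406  0.248 -0.366  2.305  1.623  0.216 -1.766] [-0.1  0.3  1.1]
(array([ 0.6, -6.4, 91.5]), array([0.55, 0.44, 0.01]))
```

Request:
drive_tool([
  {"linear":[0,-0.006,0],"dr":[0.5,0.4,0],"jaw":0},
  {"linear":[0,0,0],"dr":[0,0,0],"jaw":0},
])

```text
clock: 9.2
tcp_pos: [0.5559, -0.1463, 0.1551]
orientation: [2.087, 1.56, 0.494]
contact_force: [-0.3, -0.3, -1.0]
grip_width: 0.0854
```

```bash
python3 chk.py
```

```text
[ 0.5559 -0.1463  0.1551] [ 0.416  0.244 -0.372  2.311  1.609  0.206 -1.75 ] [-0.3 -0.3 -1. ]
(array([ 0.3, -1.7, 93.3]), array([ 0.21,  0.08, -0.01]))
```

Request:
drive_tool([
  {"linear":[0,-0.001,0.012],"dr":[0.2,0,0],"jaw":0},
  {"linear":[0,-0.001,0.012],"dr":[0,0,0],"jaw":0},
  {"linear":[0,-0.001,0.012],"dr":[0,0,0],"jaw":0},
  {"linear":[0,-0.001,0.0],"dr":[0,0,0],"jaw":0},
])

```text
clock: 9.7
tcp_pos: [0.5735, -0.1523, 0.126]
orientation: [2.086, 1.558, 0.492]
contact_force: [-0.6, -0.1, 0.7]
grip_width: 0.0852
```

```bash
python3 chk.py;  python3 - <<'E'
from h import *
import json
c=viewer.calibration('wrist'); json.dump({k:np.array(v).tolist() for k,v in c.items()},open('w6.json','w'))
snap('wrist','w6.png')
E
```

```text
[ 0.5735 -0.1523  0.126 ] [ 0.472  0.34  -0.435  2.288  1.857  0.26  -1.971] [-0.6 -0.1  0.7]
(array([ 1.2, -0. , 58.8]), array([ 0.24,  0.19, -0.04]))
```

View pics/w6.png

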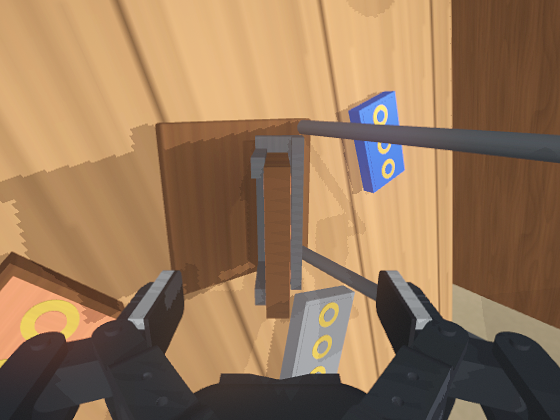

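Run:
```python
from h import *
import json
W=json.load(open('w6.json'))
Rt,tip,O,ux,uy=rack(); n=Rt.as_matrix()[:,1]
P=[tip(.056)+uy*a+n*b for a in(.046,-.046) for b in (-.007,.007)]
print(proj(W,P).round(1).tolist())
im=cv2.imread('pics/w6.png')[120:330,220:340]; cv2.imwrite('pics/w6c.png',cv2.resize(im,(342,600),interpolation=cv2.INTER_CUBIC))
```

```text
[[265.0, 164.5], [291.9, 164.4], [267.2, 315.5], [290.3, 315.4]]
```

View pics/w6c.png

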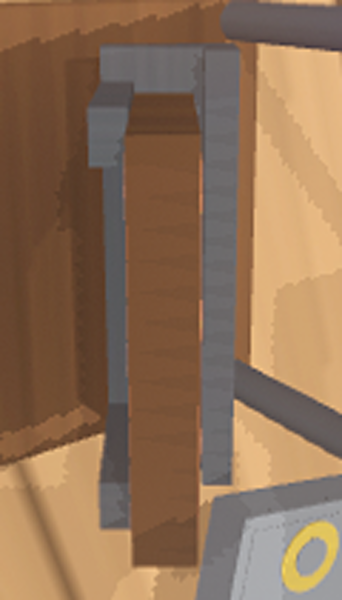

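Request:
drive_tool([
  {"linear":[0,-0.001,0.013],"dr":[0.2,0.2,0],"jaw":0.3},
  {"linear":[0,-0.001,0.013],"dr":[0,0,0],"jaw":0.4},
  {"linear":[0,-0.001,0.013],"dr":[0,0,0],"jaw":0.5},
  {"linear":[0,0,0],"dr":[0,0,0],"jaw":0.5},
])

```text
clock: 10.25
tcp_pos: [0.5925, -0.1586, 0.095]
orientation: [2.086, 1.56, 0.493]
contact_force: [0.1, -0.3, 0.2]
grip_width: 0.0427
```

```bash
python3 chk.py
```

```text
[ 0.5925 -0.1586  0.095 ] [ 0.522  0.443 -0.491  2.256  2.002  0.321 -2.078] [ 0.1 -0.3  0.2]
(array([ 1.7,  1.5, 21.9]), array([0.21, 0.1 , 0.01]))
```

Request:
drive_tool([
  {"linear":[0,0.0,0.011],"dr":[0.2,0,0],"jaw":0.5},
  {"linear":[0,0,0.01],"dr":[0,0,0],"jaw":0.5},
  {"linear":[0,0,0],"dr":[0,0,0],"jaw":0.5},
])

```text
clock: 10.62
tcp_pos: [0.605, -0.1624, 0.0783]
orientation: [2.087, 1.561, 0.491]
contact_force: [-0.3, -0.4, -0.0]
grip_width: 0.0427
```

```bash
python3 chk.py
```

```text
[ 0.605  -0.1624  0.0783] [ 0.531  0.496 -0.502  2.231  2.044  0.348 -2.1  ] [-0.3 -0.4 -0. ]
(array([1.8, 0.5, 0.8]), array([0.09, 0.15, 0.05]))
```

Request:
drive_tool([
  {"linear":[0,0,0],"dr":[0,0,0],"jaw":1},
  {"linear":[0,0,0],"dr":[0,0,0],"jaw":1},
  {"linear":[0,0,0],"dr":[0,0,0],"jaw":1},
  {"linear":[0,0,0],"dr":[0,0,0],"jaw":1},
], force=60)

```text
clock: 11.12
tcp_pos: [0.6044, -0.1621, 0.0782]
orientation: [2.088, 1.562, 0.49]
contact_force: [1.0, -0.4, -2.2]
grip_width: 0.0128
```

```bash
python3 chk.py
```

```text
[ 0.6044 -0.1621  0.0782] [ 0.531  0.496 -0.501  2.232  2.043  0.347 -2.1  ] [ 1.  -0.4 -2.2]
(array([1.7, 1.1, 1.1]), array([0.04, 0.14, 0.06]))
```

Request:
drive_tool([
  {"linear":[0,0,-0.008],"dr":[0,0,0],"jaw":1},
  {"linear":[0,0,-0.012],"dr":[0,0,0],"jaw":1},
  {"linear":[0,0,-0.012],"dr":[0,0,0],"jaw":1},
])

```text
clock: 11.5
tcp_pos: [0.5859, -0.1566, 0.1056]
orientation: [2.088, 1.562, 0.491]
contact_force: [1.9, 0.2, -1.4]
grip_width: 0.013
```

```bash
python3 chk.py
```

```text
[ 0.5859 -0.1566  0.1056] [ 0.5    0.406 -0.465  2.266  1.949  0.294 -2.039] [ 1.9  0.2 -1.4]
(array([ 1.6,  1.1, 34.6]), array([0.03, 0.11, 0.04]))
```

Request:
drive_tool([
  {"linear":[0,0,-0.015],"dr":[0,0,0],"jaw":1},
  {"linear":[0,0,-0.015],"dr":[0,0,0],"jaw":1},
  {"linear":[0,0,-0.015],"dr":[0,0,0],"jaw":1},
  {"linear":[0,0,0],"dr":[0,0,0],"jaw":1},
])

```text
clock: 12.0
tcp_pos: [0.5577, -0.1475, 0.1462]
orientation: [2.087, 1.562, 0.493]
contact_force: [0.1, -0.5, -1.9]
grip_width: 0.0127
```

```bash
python3 chk.py
python3 - <<'E'
from h import *
snap('wrist','w7.png')
E
```

```text
[ 0.5577 -0.1475  0.1462] [ 0.431  0.268 -0.386  2.312  1.704  0.216 -1.837] [ 0.1 -0.5 -1.9]
(array([ 0.9,  2. , 84.8]), array([0.12, 0.04, 0.05]))
```

View pics/w7.png

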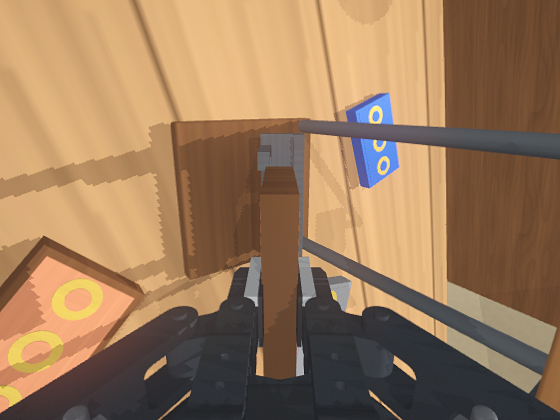

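Request:
drive_tool([
  {"linear":[0,-0.012,-0.012],"dr":[2,0,0],"jaw":1},
  {"linear":[0,-0.012,-0.012],"dr":[4,0,0],"jaw":1},
  {"linear":[0,-0.012,-0.01],"dr":[4,0,0],"jaw":1},
  {"linear":[0,-0.012,-0.01],"dr":[4,0,0],"jaw":1},
])

```text
clock: 12.55
tcp_pos: [0.5053, -0.1364, 0.1537]
orientation: [2.231, 1.663, 0.335]
contact_force: [-0.3, -1.0, -1.2]
grip_width: 0.0137
```

```bash
python3 chk.py
```

```text
[ 0.5053 -0.1364  0.1537] [ 0.592  0.211 -0.554  2.265  0.645  0.355 -0.789] [-0.3 -1.  -1.2]
(array([  6.6,  64.5, 111. ]), array([-11.26,   0.81,   0.05]))
```

Request:
drive_tool([
  {"linear":[0.01,0,-0.015],"dr":[6,0,0],"jaw":1},
  {"linear":[0.02,0,-0.015],"dr":[6,0,0],"jaw":1},
  {"linear":[0.03,0,-0.015],"dr":[6,0,0],"jaw":1},
  {"linear":[0.03,0,-0.01],"dr":[6,0,0],"jaw":1},
  {"linear":[0.02,0,0],"dr":[0,0,0],"jaw":1},
])

```text
clock: 13.18
tcp_pos: [0.5211, -0.0275, 0.2044]
orientation: [-2.52, -1.855, 0.043]
contact_force: [0.6, -0.5, -3.1]
grip_width: 0.013
```

```bash
cat > chk2.py <<'E'
from h import *
o=monitor.get_obs(); print(o['tcp_pos'].round(4),o['joints'].round(3),o['contact_force'].round(1))
Rt,_,_,ux,uy=rack(yaw=-16.6,L=0)
G=np.array([.5284,.1637,0]); d=o['tcp_pos']-G
print('case-groove frame mm',(d@ux*1000).round(1),(d@uy*1000).round(1))
print(todo(G+[0,0,.200],Rt),todo(G+[0,0,.037],Rt))
E
python3 chk2.py
```

```text
[ 0.5211 -0.0275  0.2044] [ 0.53   0.359 -0.734  1.889  0.28   1.029 -0.627] [ 0.6 -0.5 -3.1]
case-groove frame mm 47.6 -185.3
(array([184.8, -49.7,   2.9]), array([-1.49,  0.86, -0.68])) (array([187.2, -45.5, 165.8]), array([-1.49,  0.86, -0.68]))
```

Request:
drive_tool([
  {"linear":[0.035,-0.01,0],"dr":[-1.5,0.9,-0.7],"jaw":1},
  {"linear":[0.04,-0.01,0],"dr":[0,0,0],"jaw":1},
  {"linear":[0.04,-0.01,0],"dr":[0,0,0],"jaw":1},
  {"linear":[0.04,-0.01,0],"dr":[0,0,0],"jaw":1},
  {"linear":[0.02,-0.008,0],"dr":[0,0,0],"jaw":1},
  {"linear":[0,0,0],"dr":[0,0,0],"jaw":1},
])

```text
clock: 13.92
tcp_pos: [0.5266, 0.1576, 0.2004]
orientation: [2.522, 1.873, -0.006]
contact_force: [-0.4, -0.5, -3.1]
grip_width: 0.0129
```

```bash
python3 chk2.py
```

```text
[0.5266 0.1576 0.2004] [ 0.209  0.41  -0.774  1.847  0.334  1.023 -0.995] [-0.4 -0.5 -3.1]
case-groove frame mm -0.0 -6.4
(array([ 6.4, -0. ,  0.3]), array([-0.12,  0.2 , -0.21])) (array([  6.9,   0.3, 163.3]), array([-0.12,  0.2 , -0.21]))
```

Now descend to above the ribs, checking on the way.

Request:
drive_tool([
  {"linear":[0.006,0,0.02],"dr":[-0.1,0.2,-0.2],"jaw":1},
  {"linear":[0,0,0.03],"dr":[0,0,0],"jaw":1},
  {"linear":[0,0,0.03],"dr":[0,0,0],"jaw":1},
  {"linear":[0,0,0],"dr":[0,0,0],"jaw":1},
])

```text
clock: 14.42
tcp_pos: [0.53, 0.1561, 0.117]
orientation: [2.522, 1.866, -0.006]
contact_force: [-0.7, -0.4, -2.2]
grip_width: 0.0134
```

```bash
python3 chk2.py
python3 - <<'E'
from h import *
import json
c=viewer.calibration('wrist'); json.dump({k:np.array(v).tolist() for k,v in c.items()},open('w8.json','w'))
snap('wrist','w8.png')
E
```

```text
[0.53   0.1561 0.117 ] [ 0.152  0.516 -0.712  1.913  0.44   0.876 -1.083] [-0.7 -0.4 -2.2]
case-groove frame mm 3.7 -6.8
(array([  6.3,  -3.6, -83.1]), array([ 0.05,  0.32, -0.42])) (array([ 7.3, -3.8, 79.9]), array([ 0.05,  0.32, -0.42]))
```

View pics/w8.png

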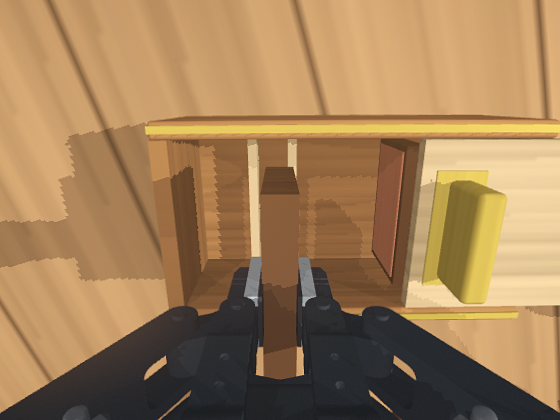

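Request:
drive_tool([
  {"linear":[0.007,-0.004,0],"dr":[0,0.3,-0.4],"jaw":1},
  {"linear":[0,0,0],"dr":[0,0,0],"jaw":1},
])

```text
clock: 14.72
tcp_pos: [0.5308, 0.1648, 0.1207]
orientation: [2.518, 1.874, 0.01]
contact_force: [-0.3, -0.2, -1.3]
grip_width: 0.013
```

```bash
python3 chk2.py
python3 - <<'E'
from h import *
import json
W=viewer.calibration('wrist')
im=snap('wrist','w9.png')
c=im[110:390,150:430,::-1]; cv2.imwrite('pics/w9c.png',cv2.resize(c,(600,600),interpolation=cv2.INTER_CUBIC))
G=np.array([.5284,.1637,0]);Rt,_,_,ux,uy=rack(yaw=-16.6,L=0)
print(proj(W,[G+ux*x+uy*y+[0,0,.032] for x in(-.0165,-.0105,.0105,.0165) for y in (.052,.03)]).round(1).tolist())
o=monitor.get_obs()
E
```

```text
[0.5308 0.1648 0.1207] [ 0.145  0.513 -0.719  1.91   0.438  0.873 -1.087] [-0.3 -0.2 -1.3]
case-groove frame mm 1.9 1.8
(array([ -1.5,  -1.5, -79.3]), array([ 0.35, -0.18, -0.09])) (array([-2. , -2.5, 83.7]), array([ 0.35, -0.18, -0.09]))
[[251.2, 146.3], [252.0, 177.8], [259.9, 146.3], [260.5, 177.8], [290.5, 146.2], [290.2, 177.7], [299.2, 146.2], [298.7, 177.6]]
```

View pics/w9c.png

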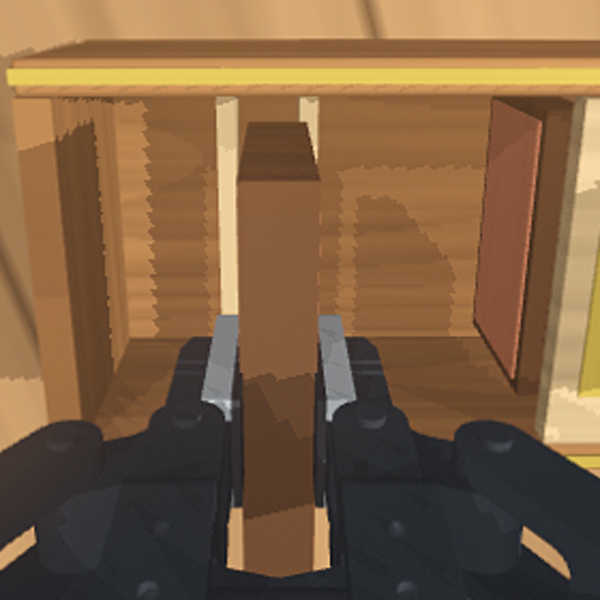

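Request:
drive_tool([
  {"linear":[-0.001,-0.002,0.012],"dr":[0.3,-0.2,0],"jaw":1},
  {"linear":[0,0,0.015],"dr":[0,0,0],"jaw":1},
  {"linear":[0,0,0.01],"dr":[0,0,0],"jaw":1},
  {"linear":[0,0,0],"dr":[0,0,0],"jaw":1},
])

```text
clock: 15.28
tcp_pos: [0.5289, 0.1637, 0.0812]
orientation: [2.519, 1.874, -0.0]
contact_force: [-0.2, -0.5, -2.3]
grip_width: 0.0133
```

```bash
python3 chk2.py
```

```text
[0.5289 0.1637 0.0812] [ 0.115  0.566 -0.683  1.935  0.488  0.811 -1.129] [-0.2 -0.5 -2.3]
case-groove frame mm 0.5 0.1
(array([  -0.3,   -0.3, -118.8]), array([ 0.07,  0.07, -0.12])) (array([-0.1, -0.5, 44.2]), array([ 0.07,  0.07, -0.12]))
```

Well aligned. Lower into the groove.

Request:
drive_tool([
  {"linear":[0,0,0.012],"dr":[0,0,0],"jaw":1},
  {"linear":[0,-0.001,0.01],"dr":[0,0,0],"jaw":1},
  {"linear":[0,0,0],"dr":[0,0,0],"jaw":1},
])

```text
clock: 15.65
tcp_pos: [0.5278, 0.164, 0.0575]
orientation: [2.52, 1.874, -0.001]
contact_force: [0.2, -0.4, -2.0]
grip_width: 0.0126
```

```bash
python3 chk2.py
```

```text
[0.5278 0.164  0.0575] [ 0.094  0.598 -0.659  1.949  0.521  0.77  -1.158] [ 0.2 -0.4 -2. ]
case-groove frame mm -0.6 0.1
(array([  -0.3,    0.8, -142.5]), array([ 0.06,  0.08, -0.12])) (array([-0.1,  0.6, 20.5]), array([ 0.06,  0.08, -0.12]))
```

Request:
drive_tool([
  {"linear":[0,0,0.008],"dr":[0,0,0],"jaw":1},
  {"linear":[0,0,0.007],"dr":[0,0,0],"jaw":1},
  {"linear":[0,0,0],"dr":[0,0,0],"jaw":1},
])

```text
clock: 16.02
tcp_pos: [0.5282, 0.1641, 0.0418]
orientation: [2.519, 1.874, 0.0]
contact_force: [0.2, 0.2, -2.1]
grip_width: 0.0126
```

```bash
python3 chk2.py
```

```text
[0.5282 0.1641 0.0418] [ 0.08   0.62  -0.642  1.956  0.544  0.742 -1.177] [ 0.2  0.2 -2.1]
case-groove frame mm -0.3 0.4
(array([  -0.5,    0.6, -158.2]), array([ 0.09,  0.05, -0.12])) (array([-0.4,  0.3,  4.8]), array([ 0.09,  0.05, -0.12]))
```

Request:
drive_tool([
  {"linear":[0,0,0.003],"dr":[0,0,0],"jaw":1},
  {"linear":[0,0,0.002],"dr":[0,0,0],"jaw":1},
  {"linear":[0,0,0],"dr":[0,0,0],"jaw":1},
])

```text
clock: 16.4
tcp_pos: [0.5285, 0.1642, 0.0368]
orientation: [2.519, 1.873, 0.001]
contact_force: [-0.6, 0.4, -1.9]
grip_width: 0.0131
```

```bash
python3 chk2.py
```

```text
[0.5285 0.1642 0.0368] [ 0.076  0.628 -0.636  1.957  0.551  0.733 -1.183] [-0.6  0.4 -1.9]
case-groove frame mm -0.0 0.6
(array([  -0.6,    0.4, -163.2]), array([ 0.12,  0.03, -0.13])) (array([-0.6,  0. , -0.2]), array([ 0.12,  0.03, -0.13]))
```

Request:
drive_tool([
  {"linear":[0,0,0.0015],"dr":[0,0,0],"jaw":1},
  {"linear":[0,0,0.001],"dr":[0,0,0],"jaw":1},
])

```text
clock: 16.65
tcp_pos: [0.5288, 0.1645, 0.0359]
orientation: [2.518, 1.873, 0.001]
contact_force: [-4.8, -2.5, 13.3]
grip_width: 0.013
```

Request:
drive_tool([
  {"linear":[0,0,0],"dr":[0,0,0],"jaw":0.8},
  {"linear":[0,0,0],"dr":[0,0,0],"jaw":0.65},
  {"linear":[0,0,0],"dr":[0,0,0],"jaw":0.55},
])

```text
clock: 17.02
tcp_pos: [0.5297, 0.165, 0.0367]
orientation: [2.518, 1.872, 0.005]
contact_force: [1.0, 0.3, 0.8]
grip_width: 0.0382
```

```bash
python3 chk2.py
python3 - <<'E'
from h import *
snap('wrist','w10.png')
E
```

```text
[0.5297 0.165  0.0367] [ 0.073  0.628 -0.635  1.956  0.554  0.732 -1.186] [1.  0.3 0.8]
case-groove frame mm 0.8 1.6
(array([  -1.6,   -0. , -163.3]), array([ 0.28, -0.01, -0.12])) (array([-1.6, -0.8, -0.3]), array([ 0.28, -0.01, -0.12]))
```

View pics/w10.png

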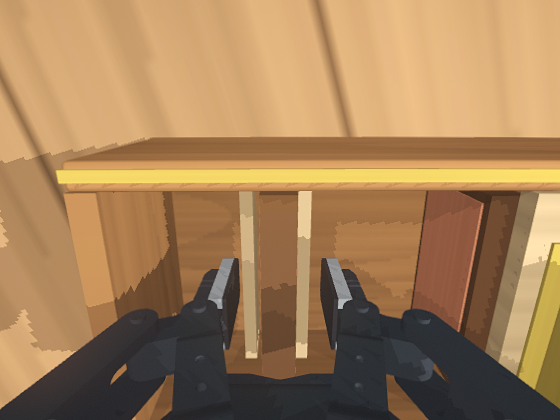

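Run:
```python
from h import *
im=cv2.imread('pics/w10.png')[180:390,200:360]; cv2.imwrite('pics/w10c.png',cv2.resize(im,(457,600),interpolation=cv2.INTER_CUBIC))
W=viewer.calibration('wrist')
G=np.array([.5284,.1637,0]);Rt,_,_,ux,uy=rack(yaw=-16.6,L=0)
print('if standing, top corners',proj(W,[G+ux*x+uy*y+[0,0,.064] for x in(-.007,.007) for y in (.046,-.046)]).round(1).tolist())
print('rib inner',proj(W,[G+ux*x+uy*y+[0,0,.032] for x in(-.0105,.0105) for y in (.052,-.052)]).round(1).tolist())
```

```text
if standing, top corners [[256.4, 198.8], [261.4, 398.2], [295.3, 198.6], [292.8, 398.1]]
rib inner [[252.7, 166.8], [257.9, 357.9], [299.8, 166.6], [296.7, 357.7]]
```

View pics/w10c.png

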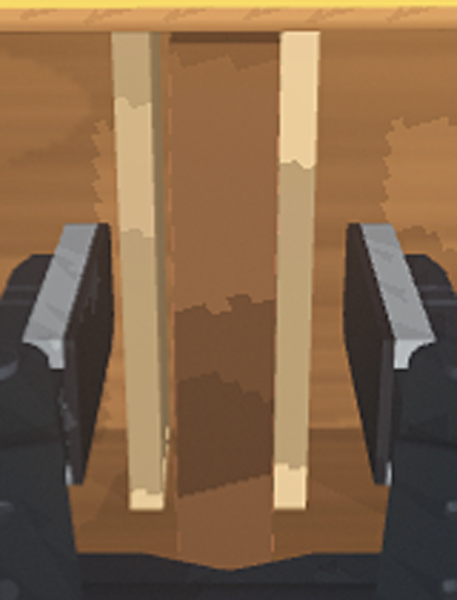

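Request:
drive_tool([
  {"linear":[0,0,-0.01],"dr":[0,0,0],"jaw":0.55},
  {"linear":[0,0,-0.025],"dr":[0,0,0],"jaw":0.55},
  {"linear":[0,0,-0.04],"dr":[0,0,0],"jaw":0.55},
  {"linear":[0,0,-0.04],"dr":[0,0,0],"jaw":0.3},
  {"linear":[0,0,0],"dr":[0,0,0],"jaw":0.2},
])

```text
clock: 17.7
tcp_pos: [0.5291, 0.1657, 0.157]
orientation: [2.517, 1.874, 0.005]
contact_force: [0.3, -0.2, 0.0]
grip_width: 0.0685
```

```bash
python3 chk2.py
python3 - <<'E'
from h import *
snap('wrist','w11.png')
Rt,_,_,ux,uy=rack(yaw=-16.6,L=0)
print('to bar',todo([.6288,.1374,.1600],Rt))
W=viewer.calibration('wrist');G=np.array([.5284,.1637,0])
print('if standing, top corners',proj(W,[G+ux*x+uy*y+[0,0,.064] for x in(-.007,.007) for y in (.046,-.046)]).round(1).tolist())
E
```

```text
[0.5291 0.1657 0.157 ] [ 0.17   0.466 -0.749  1.882  0.392  0.941 -1.053] [ 0.3 -0.2  0. ]
case-groove frame mm 0.1 2.1
(array([ -2. ,   0.1, -43. ]), array([ 0.26, -0.04, -0.08])) (array([ -2.1,  -0.6, 120. ]), array([ 0.26, -0.04, -0.08]))
to bar (array([  2.5, 104.4,  -4.4]), array([ 0.14,  0.07, -0.08]))
if standing, top corners [[269.4, 152.9], [270.7, 271.3], [289.4, 152.9], [288.6, 271.2]]
```

View pics/w11.png

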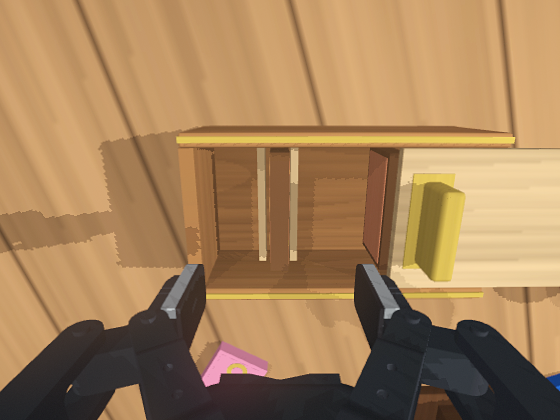

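Request:
drive_tool([
  {"linear":[0,0.03,0],"dr":[0,0,0],"jaw":0.2},
  {"linear":[0,0.035,0],"dr":[0,0,0],"jaw":0.2},
  {"linear":[0.002,0.035,0],"dr":[0,0,0],"jaw":0.2},
  {"linear":[0,0,0],"dr":[0,0,0],"jaw":0.2},
])

```text
clock: 18.25
tcp_pos: [0.6243, 0.1361, 0.1519]
orientation: [2.518, 1.877, -0.009]
contact_force: [-0.2, 0.2, 0.7]
grip_width: 0.0684
```

Run:
```python
from h import *
Rt,_,_,ux,uy=rack(yaw=-16.6,L=0)
print('to bar',todo([.6288,.1374,.0930],Rt))
```

```text
to bar (array([ 2.8,  4.1, 58.8]), array([-0.13,  0.32,  0.  ]))
```

Request:
drive_tool([
  {"linear":[0.002,0.004,0.02],"dr":[0,0.3,0],"jaw":0.2},
  {"linear":[0,0,0.02],"dr":[0,0,0],"jaw":0.2},
  {"linear":[0,0,0.015],"dr":[0,0,0],"jaw":0.2},
  {"linear":[0,0,0],"dr":[0,0,0],"jaw":0.2},
])

```text
clock: 18.75
tcp_pos: [0.624, 0.1375, 0.0897]
orientation: [-2.512, -1.878, 0.012]
contact_force: [-0.2, -0.8, 0.9]
grip_width: 0.0682
```

Run:
```python
from h import *
Rt,_,_,ux,uy=rack(yaw=-16.6,L=0)
print('to bar',todo([.6288,.1374,.0930],Rt))
```

```text
to bar (array([ 1.3,  4.6, -3.3]), array([-0.5 ,  0.19,  0.18]))
```

Request:
drive_tool([
  {"linear":[0,0.004,-0.003],"dr":[-0.5,0,0],"jaw":0.5},
  {"linear":[0,0,0],"dr":[0,0,0],"jaw":1},
  {"linear":[0,0,0],"dr":[0,0,0],"jaw":1},
  {"linear":[0,0,0],"dr":[0,0,0],"jaw":1},
  {"linear":[0,0,0],"dr":[0,0,0],"jaw":1},
], force=40)

```text
clock: 19.38
tcp_pos: [0.6288, 0.137, 0.0945]
orientation: [2.513, 1.88, 0.001]
contact_force: [0.5, 1.1, -2.3]
grip_width: 0.0131
```

Request:
drive_tool([
  {"linear":[0,-0.015,0],"dr":[0,0,0],"jaw":1},
  {"linear":[0,-0.025,0],"dr":[0,0,0],"jaw":1},
  {"linear":[0,-0.025,0],"dr":[0,0,0],"jaw":1},
  {"linear":[0,-0.025,0],"dr":[0,0,0],"jaw":1},
  {"linear":[0,-0.02,0],"dr":[0,0,0],"jaw":1},
])

```text
clock: 20.0
tcp_pos: [0.5223, 0.1688, 0.0945]
orientation: [2.513, 1.876, 0.01]
contact_force: [3.2, 1.0, -3.8]
grip_width: 0.0129
```

```bash
python3 chk2.py
```

```text
[0.5223 0.1688 0.0945] [ 0.117  0.538 -0.7    1.944  0.475  0.821 -1.132] [ 3.2  1.  -3.8]
case-groove frame mm -7.3 3.1
(array([  -3. ,    8.1, -105.5]), array([ 0.48, -0.09,  0.08])) (array([-3.2,  6.8, 57.5]), array([ 0.48, -0.09,  0.08]))
```

Request:
drive_tool([
  {"linear":[0,-0.012,0],"dr":[0,0,0],"jaw":1},
  {"linear":[0,-0.01,0],"dr":[0,0,0],"jaw":1},
  {"linear":[0,-0.003,0],"dr":[0,0,0],"jaw":1},
])

```text
clock: 20.38
tcp_pos: [0.4963, 0.1766, 0.0945]
orientation: [2.511, 1.877, 0.01]
contact_force: [2.3, 0.8, -3.6]
grip_width: 0.0131
```

```bash
python3 chk2.py
```

```text
[0.4963 0.1766 0.0945] [ 0.103  0.509 -0.711  1.994  0.469  0.797 -1.167] [ 2.3  0.8 -3.6]
case-groove frame mm -34.4 3.2
(array([  -3.1,   35.3, -105.2]), array([ 0.51, -0.09,  0.15])) (array([-3.3, 33.9, 57.8]), array([ 0.51, -0.09,  0.15]))
```

Request:
drive_tool([
  {"linear":[0,-0.002,0],"dr":[0,0,0],"jaw":1},
  {"linear":[0,-0.002,0],"dr":[0,0,0],"jaw":1},
])

```text
clock: 20.62
tcp_pos: [0.4947, 0.1771, 0.0945]
orientation: [2.512, 1.875, 0.015]
contact_force: [10.5, -0.7, -10.0]
grip_width: 0.0129
```

Request:
drive_tool([
  {"linear":[0,-0.002,0],"dr":[0,0,0],"jaw":1},
  {"linear":[0,-0.001,0],"dr":[0,0,0],"jaw":1},
])

```text
clock: 20.88
tcp_pos: [0.4947, 0.1771, 0.0945]
orientation: [2.512, 1.871, 0.02]
contact_force: [3.1, 0.1, -3.5]
grip_width: 0.013
```

Request:
drive_tool([
  {"linear":[0,0,0],"dr":[0,0,0],"jaw":0.6},
  {"linear":[0,0,0],"dr":[0,0,0],"jaw":0.2},
  {"linear":[0,0,0],"dr":[0,0,0],"jaw":0.2},
  {"linear":[0,0,-0.03],"dr":[0,0,0],"jaw":0.2},
  {"linear":[0,0,-0.05],"dr":[0,0,0],"jaw":0},
  {"linear":[0.01,0,-0.05],"dr":[0,0,0],"jaw":0},
  {"linear":[0.01,0.02,-0.04],"dr":[0,0,0],"jaw":0},
  {"linear":[0,0,0],"dr":[0,0,0],"jaw":0},
])

```text
clock: 21.88
tcp_pos: [0.5157, 0.1913, 0.27]
orientation: [2.511, 1.874, 0.014]
contact_force: [-1.2, 0.5, -0.0]
grip_width: 0.0859
```

Run:
```python
from h import *
import json
o=monitor.get_obs();print(o['tcp_pos'],o['contact_force'])
c=viewer.calibration('wrist'); json.dump({k:np.array(v).tolist() for k,v in c.items()},open('w12.json','w'))
im=snap('wrist','w12.png'); snap('top','top12.png')
cv2.imwrite('pics/w12b.png',cv2.resize(im[:,:,::-1],(800,600)))
```

```text
[0.51570173 0.19126709 0.26999935] [-1.22097201  0.45657437 -0.00127458]
```

View pics/w12b.png

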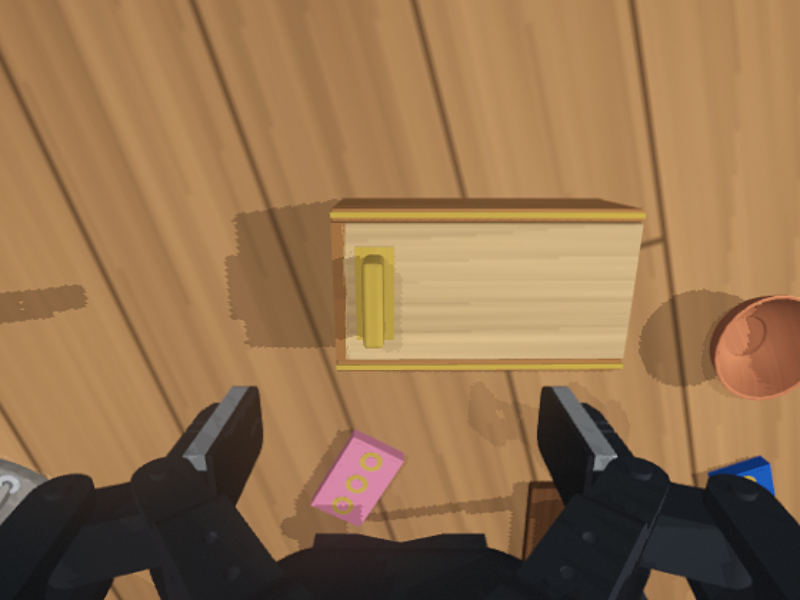

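View pics/top12.png

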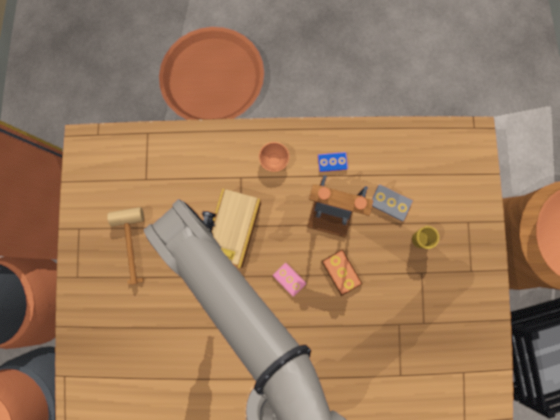

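Run:
```python
from h import *
import json
W=json.load(open('w12.json'));f=lambda L:np.array(L,float)*.7-.15
Rt,_,_,ux,uy=rack(yaw=-16.6,L=0);c0=np.array([.5717,.1508,0])
def q(n,L,z):
  p=onz(W,f(L),z)-c0; print(n,(p@ux*1000).round(1),(p@uy*1000).round(1))
q('near edge',[(345,223),(347,360)],.08)
q('cover far',[(643,223),(623,360)],.08)
q('rails',[(330,208),(645,210),(337,370),(623,370)],.08)
q('bar',[(363,264),(384,264),(364,348),(383,348)],.112)
```

```text
near edge [-100.7 -102.6] [ 52.1 -51.8]
cover far [109.  109.5] [ 52.2 -53. ]
rails [-110.7  109.1 -110.6  110.7] [ 62.4  61.3 -60.2 -61.5]
bar [-86.6 -73.1 -87.3 -74.3] [ 30.1  30.1 -28.5 -28.6]
```

```bash
python3 -c "
from h import *
job.hand_in(); print(monitor.get_obs()['clock'])"
```

```text
the job is handed in; nothing more can be done
the job is handed in; nothing more can be done
```

I slid the cover back to about 136 mm and drew the block out of the rack along its slant. I then lowered it into the free groove until it touched the floor, let go, slid the cover shut against its stop and backed away. The job was handed in at about 22 s; no verdict was reported.

**Last checks:**
- **Block:** the wrist picture after letting go, before the cover was shut, showed it upright between the ribs, within about 2 mm of the predicted place. It is hidden under the cover now, so it was not seen again after shutting.
- **Cover:** its near edge measures −101.7 mm in the case (shut is −102 mm) and the grip bar −80.3 mm (shut is −80 mm). It did not move when pushed further.
- **Bystanders:** the bowl, beaker and mallet looked unmoved in the last top picture, which I compared only by eye. The gripper is open and clear of everything, 0.27 m above the bench.

**Disagreements:**
- The scene camera placed things about 10 mm further in x than the top and wrist cameras, so I relied on the wrist camera.
- The closing force fell from 10 N to 3 N on the last push, though the cover stayed put.

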